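# Unlock and open the blue specimen canister

## Task

Open the specimen canister with the blue cap so that its tubes can be booked in: keep its child-resistant cap pressed down while you turn it anticlockwise (seen from above) past the last tooth of its ratchet, let it spring back up unlocked, then swing the lid aside on its pivot until it is fully open at its stop. Leave the canister with the orange cap locked and shut, its cap not pressed, and the scanner, the tube rack and the gel bottle where they stand.

Things in the scene. Friction and masses are not known exactly. Their poses are not given: they have to be found in the camera images.
- blue_canister: white round canister with a blue band, 120 mm in diameter, fixed to the bench; origin at the centre of its underside, z up, x points from its axis to the lid's pivot. White 128 mm lid on it, top face 120 mm above the bench, blue cap on the lid. Opposite the pivot two grey cheeks hold the lid's brass locking bolt; they reach 128 mm above the bench and 79 mm from the axis.
- blue_cap_top (a point): centre of the blue cap's disc top, on its turning axis, 148 mm above the bench when up. Disc 84 mm in diameter, 18 mm thick; across it a white grip bar 78 mm long, 12 mm wide, standing 16 mm above the disc. The frame moves with the cap: x along the bar, black mark at the -x end of the bar, z up. Locked, x points to the lid's pivot and the marked end to the black block.
- blue_cap (a joint): turn of the blue cap, rad: 0 locked, grows anticlockwise from above, end stop 1.45. A ratchet under it blocks it within 0.1 unless pressed over 4 mm down; let up early, it catches between its two teeth or stays down on one. Beyond 1.25 it is past the last tooth, springs up when let go and cannot turn back: unlocked, with the bolt drawn back. Friction 0.05 N m.
- blue_press (a joint): how far the blue cap is pressed down, m: 0 up, 0.008 fully down; a spring pushes it up with 4 N at 0 and 10 N at 0.008. It may be pressed anywhere on the disc or bar and does not tilt or jam.
- blue_pivot (a point): point on the vertical pivot axis of the blue canister's lid, at the height of the lid's top face (120 mm above the bench), 68 mm from the cap's axis, on the side of the canister away from the robot.
- blue_block (a point): centre of the top of the black block on the blue lid, a place to push the lid: 17 mm (radial) by 26 mm (along the swing), from 120 to 142 mm above the bench, 122.5 mm from the pivot axis, across the lid from the pivot, 4 mm from the cap's edge. The frame turns with the lid: x from the block to the pivot, +y along the opening swing, z up.
- blue_lid (a joint): swing of the blue canister's lid about its pivot, rad: 0 closed, grows clockwise seen from above (the block moves to the robot's left), 1.75 fully open at the stop. It cannot move while the bolt is out. Stays where it is left; about 1 N at the block moves it.
- orange_cap_top (a point): the same point of the orange cap, on a second canister of the same shape with an orange cap and band; it must stay locked and shut.
- orange_cap (a joint): turn of the orange cap, rad, 0 locked; leave it.
- orange_press (a joint): how far the orange cap is pressed, m; leave it.
- orange_lid (a joint): swing of the orange canister's lid, rad, 0 closed; leave it.
- scanner: black dome-shaped tabletop barcode scanner with a red window, 96 mm in diameter, 134 mm high, loose; origin at the centre of its underside. Leave it standing.
- tube_rack: white foam rack with eight capped tubes, 100 by 66 mm, 83 mm high, loose; origin at the centre of its underside. Leave it.
- gel_bottle: clear bottle with blue cap, 56 mm in diameter, 130 mm high, loose; origin at the centre of its underside. Leave it.
There are look-alikes about, which are no part of the job. Leave any purple or red look-alike of the blue_canister alone.

How it is judged (in metres and radians):
On the way, in this order (a step that is already met when the one before it is completed fails the run):
1. the blue cap has been turned past the last ratchet tooth and has sprung back up, lid still closed or nearly so (value of joint blue_cap above 1.2 rad and value of joint blue_press below 0.0025 m and value of joint blue_lid below 0.8 rad), for 0.1 s.
2. the lid has been swung open (value of joint blue_lid above 1.5 rad), for 0.1 s.
At the end, for the whole second after the job is handed in: The blue cap is turned beyond 1.2 rad and up (pressed less than 2.5 mm), its lid is swung beyond 1.5 rad and at rest; the orange canister is still locked and closed with its cap up; the scanner, rack and bottle are within 30 mm of where they stood (value of joint blue_cap above 1.2 rad and value of joint each of blue_press, orange_press below 0.0025 m and value of joint blue_lid above 1.5 rad and angular speed of blue_lid below 0.1 rad/s and value of joint orange_cap below 0.15 rad and value of joint orange_lid below 0.08 rad and distance of each of scanner, tube_rack, gel_bottle from where it was at the start of the episode below 0.03 m); the robot touches nothing.
It fails at once if the orange canister's cap is pressed or turned, or the canister is pushed hard (value of joint orange_press above 0.003 m or value of joint orange_cap above 0.15 rad or contact force between the arm and orange_canister above 5 N).
It fails at once if the scanner, rack or bottle is knocked out of place or over (distance of any of scanner, tube_rack, gel_bottle from where it was at the start of the episode above 0.03 m or angle between any of scanner, gel_bottle's own z axis and vertical above 0.3 rad).
It also fails if it takes over 48 s, if anything falls off the work surface, if the arm or the gripper's body presses on something with over 40 N, if the wrist force passes 120 N, or if a joint passes its speed limit or range.

## Robot

A 6-joint arm with a two-finger parallel gripper is mounted at the origin on the work surface. World frame = base frame: x ahead of the robot, y to its left, z up, the work surface at z = 0. Lengths are in m, angles in degrees, forces in N, time in s.
With the tool pointing down it reaches from about 0.3 to 0.75 m from the base axis. Payload 8.5 kg.
Tool frame: the origin (TCP) lies between the finger pads; the fingertips stand 25 mm ahead of it and the grasp point (between the pads) lies 6 mm ahead of it; x points along the fingers, y is the direction in which the jaws open and shut, and the axes are right-handed (so a half turn about x gives the same grasp; the last joint's range is limited). The gripper opens to 85 mm and grips with 20 to 120 N. Pads are 22 mm wide; open, the fingers measure 114 mm over their backs; the gripper's body (76 mm by 85 mm) begins 54 mm behind the grasp point. The pads swing forward as they close: fully open they stand 13 mm farther back than shut.
Start: joints at [59.284, 21.807, 74.336, -0, 83.858, -12.336], TCP at [0.173, 0.522, 0.256] pointing down, gripper open.
Joint ranges: [-178.18, 178.18], [-50.72, 133.34], [12.68, 142.11], [-81.47, 261.47], [9.98, 163.14], [-165.26, 165.26]. Speed limits (degrees/s): [136.94, 136.94, 180, 180, 180, 180].

## Interface

Orientations are given as a 3x3 rotation matrix whose columns are the frame's x, y, z axes.
In Python, from rig import sensors, get_image, workorder gives the robot as it stands.
- The arm moves only by the tool arm_command, never from a script. Its argument "plan" is a list that holds one entry, the list of rows, each a list of 6 numbers: the shift along the tool's x, y, z in units of 25 mm (1.0 is 25 mm), then the turn, a rotation vector about the tool's x, y, z in units of 6 degrees (1.0 is 6 degrees). In form: [[[dx, dy, dz, ax, ay, az], ...]]. A call has 1 to 10 rows; each row is the pose to reach, as a shift and turn from the pose commanded when the call began, along the tool's axes at that moment; what a row does not reach only later rows make up. A row lasts 1/10 s, in which the tool goes at most 50 mm and 8.59 degrees, less where a joint would pass 70% of its speed; a pose out of reach is approached as far as the arm can. A call with a gripper value outside its range is refused whole. "jaw" is the closure, from 0 (fully open) to 1 (shut), set as the call begins (left out, the last holds). The fingers move at their own pace and stop on an object; "newtons" is the grip in N (left out, the last holds). Time passes only in rows, so rows that repeat a pose let the fingers close. It gives the time, the measured TCP pose, the force and the opening at its end, in the units of the state.
- sensors.observe(): the state, without advancing time (a new reading comes with each control period).
- get_image(name): name is "side" or "top" or "wrist"; returns a dict with "img" (384x512x3 uint8, red, green, blue), "fx", "fy", "cx", "cy" (pixels), "T" (4x4, takes a point from camera to world coordinates). Camera axes: x right, y up, looking along -z (the intrinsics and any distortion apply to the point x, -y, -z); pixel columns grow to the right and rows downward; lengths in m; the calibration is good to about 2 mm. A picture is of the moment at which its call begins. There is no depth.
- workorder.close_job(): hands the job in, once; it reports no verdict.
The state is a dict: "time_s": time; "q": joint angles; "qvel": joint speeds; "joint_efforts": joint torques, N m; "position": TCP position; "tool_rot": TCP orientation; "ft_force": force on the tool from outside, world axes, zero at the start; "wrist_torque": the same for the moment, N m; "grip_width": finger opening in m.
Only numpy, scipy, OpenCV 4.12 (cv2) and the standard library are available. Lean on these libraries where they do the work, as an engineer would, in place of code of your own. Each camera call takes 0.05 s, during which the arm holds its last target. There are 200 camera calls.

## Working session

There is one attempt and no reset: what is moved stays moved. The work goes in short steps, Python scripts to look and compute and a tool call to move; the robot and the scene stay as the last step left them, time stands still between calls to the robot, and variables do not carry over. Pictures are saved under pics/ and viewed, about 8 in all and at most 12, crops included, and the job is handed in when it is done.

Besides the shell and the picture viewer there is one more tool, called after "Emit:" by a JSON object that holds its "op" and its "data", one argument or row to a line. arm_command: Moves the arm, as the interface text tells. Its arguments: {"type":"object","properties":{"plan":{"type":"array","items":{"type":"array","items":{"type":"array","items":{"type":"number"}}}},"jaw":{"type":"number"},"newtons":{"type":"number"}},"required":["plan"]}

```bash
mkdir -p pics
cat > h.py <<'E'
import numpy as np, cv2
from rig import sensors,get_image,workorder
def snap(n,f):
    d=get_image(n); cv2.imwrite(f'pics/{f}.png',d['img'][:,:,::-1]); np.savez(f'pics/{f}.npz',**d); return d
def proj(d,p):
    T=np.array(d['T']); c=np.linalg.inv(T)@np.append(p,1); return np.array([d['cx']+d['fx']*c[0]/-c[2], d['cy']+d['fy']*-c[1]/-c[2]])
def ray(d,u,v,z):
    T=np.array(d['T']); r=T[:3,:3]@np.array([(u-d['cx'])/d['fx'],-(v-d['cy'])/d['fy'],-1]); o=T[:3,3]
    return o+r*(z-o[2])/r[2]
E
python3 - <<'E'
from h import *
for n in ('top','side'):
    d=snap(n,n+'0'); print(n,d['fx'],d['fy'],d['cx'],d['cy'],d.keys(),np.round(d['T'],3).tolist())
s=sensors.observe(); print(s)
E
```

```text
top 485.1110241051773 485.1110241051773 245.60772520147094 203.0448924895368 dict_keys(['img', 'fx', 'fy', 'cx', 'cy', 'T']) [[0.025, 0.998, -0.05, 0.488], [-0.999, 0.024, -0.022, -0.115], [-0.02, 0.051, 0.999, 1.336], [0.0, 0.0, 0.0, 1.0]]
side 478.2687348910736 478.2687348910736 259.2822778265101 194.0223914871665 dict_keys(['img', 'fx', 'fy', 'cx', 'cy', 'T']) [[0.717, 0.403, -0.569, -0.3], [-0.697, 0.389, -0.602, -1.019], [-0.021, 0.828, 0.56, 0.958], [0.0, 0.0, 0.0, 1.0]]
{'time_s': 0.1, 'q': array([ 5.92853146e+01,  2.18399343e+01,  7.43770224e+01, -6.46651170e-04,
        8.38587080e+01, -1.23355111e+01]), 'qvel': array([-0.02663153,  0.06141858, -0.06089102, -0.02911492,  0.05654185,
        0.0493342 ]), 'joint_efforts': array([ 3.92748305e-03, -4.49226022e+01, -2.31653327e+01, -1.94479321e-04,
        3.76390628e-03,  2.30175226e-05]), 'position': array([0.1733082 , 0.52175669, 0.25576716]), 'tool_rot': array([[-6.64866053e-04,  3.15302540e-01,  9.48990973e-01],
       [-1.14107846e-03,  9.48990325e-01, -3.15303124e-01],
       [-9.99999128e-01, -1.29250750e-03, -2.71166515e-04]]), 'ft_force': array([-0.14168578, -0.96067334,  0.02953573]), 'wrist_torque': array([-0.01387706,  0.00025031,  0.05134337]), 'grip_width': 0.0853127002349602}
```

View pics/top0.png

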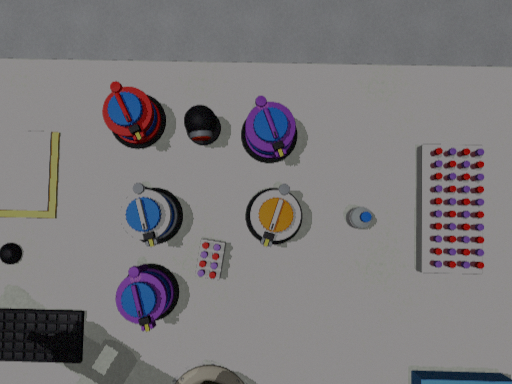

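View pics/side0.png

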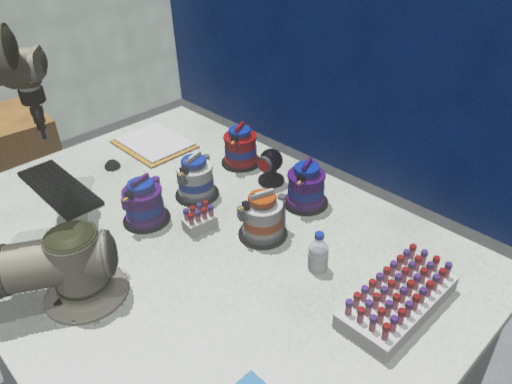

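Top view: candidates with a blue cap are red body (130,112), purple bodies (270,130) and (145,298), and a white body with a blue band (145,215). The white one fits the description; the orange canister is at (275,215), the rack at (211,258), the scanner at (202,125) and the bottle at (361,217). I'll confirm in an enlarged crop.

Run:
```python
import cv2
im=cv2.imread('pics/top0.png')[170:280,100:240]
cv2.imwrite('pics/c1.png',cv2.resize(im,None,fx=5,fy=5,interpolation=cv2.INTER_CUBIC))
```

```text
(no output)
```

View pics/c1.png

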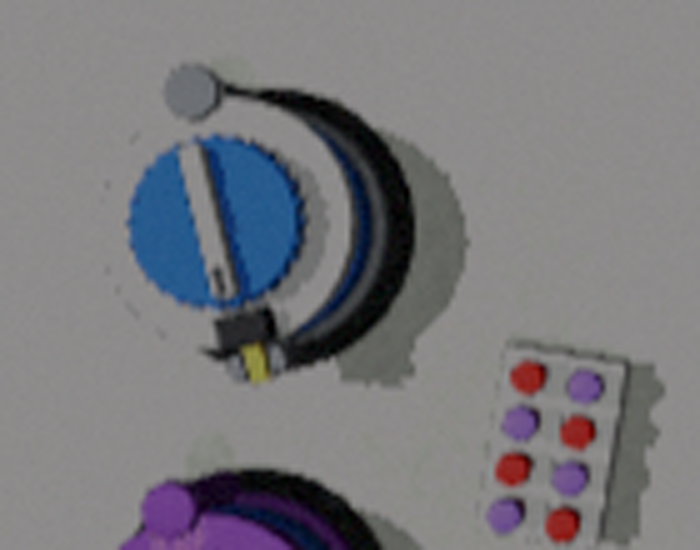

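The white canister with the blue band, cap disc centre at about (143,214), pivot at (138,188), block at (149,235.5); the bar's mark is at the block end (locked).

Run:
```python
from h import *
d=dict(np.load('pics/top0.npz'))
cap=ray(d,142.7,213.8,.148); piv=ray(d,138.1,187.8,.125); blk=ray(d,149,235.2,.142)
print(cap,piv,blk, np.linalg.norm((cap-piv)[:2]),np.linalg.norm((blk-piv)[:2]))
for a,b in((blk,piv),(cap,piv),(blk,cap)): print(np.degrees(np.arctan2(*(b-a)[[1,0]])))
b1=ray(d,100+192/5,170+143/5,.164);b2=ray(d,100+224/5,170+292/5,.164);print('bar',b1,b2,(b1+b2)/2,np.degrees(np.arctan2(*(b1-b2)[[1,0]])),np.linalg.norm(b1-b2))
for n,u,v,z in(('scan',202,122,.1),('rack',211,258,.08),('purp',140,298,.148),('purp pivot',134,272,.125),('bottle',364,217,.13),('red',125,108,.148),('orange',275,215,.148)): print(n,ray(d,u,v,z))
s=dict(np.load('pics/side0.npz')); print(proj(s,cap))
```

```text
[0.51465919 0.1637044  0.148     ] [0.58024925 0.18305492 0.125     ] [0.462431   0.14761664 0.142     ] 0.0683849300044273 0.1230325690065701
16.740639994949536
16.43722772854784
17.12030986288401
bar [0.55097058 0.17177742 0.164     ] [0.4790663  0.15357779 0.164     ] [0.51501844 0.16267761 0.164     ] 14.203782553167448 0.07417177705572997
scan [0.75601044 0.02994764 0.1       ]
rack [ 0.40650998 -0.00148963  0.08      ]
purp [0.30927307 0.16295311 0.148     ]
purp pivot [0.36961953 0.18567178 0.125     ]
bottle [ 0.52062275 -0.38193959  0.13      ]
red [0.77680851 0.21739362 0.148     ]
orange [ 0.51968621 -0.16133267  0.148     ]
[193.6166043  159.42242549]
```

Emit:
{"op": "arm_command", "data": {
  "plan": [
    [[0,-1,1.75,2.4,0,0],[0,-2,3.5,3.6,0,0],[0,-3,5.3,4.8,0,0],[0,-4,7,6,0,0],[0,-5,8.8,7.2,0,0],[0,-6,10.5,8.4,0,0],[0,-7,12.3,9.6,0,0],[0,-8,14,10.8,0,0],[0,-9,16.5,12,0,0],[0,-9.3,17.5,13.2,0,0]]
  ],
  "jaw": 0
}}

```text
time_s: 1.1
position: [0.5165, 0.1613, 0.2562]
tool_rot: [[-0.0, 0.99, -0.138], [-0.0, -0.138, -0.99], [-1.0, -0.0, 0.0]]
ft_force: [0.7, 1.0, 0.2]
grip_width: 0.0852
```

Emit:
{"op": "arm_command", "data": {
  "plan": [
    [[0,0,0,1.4,0,0],[0,0,0,2.8,0,0],[0,0,0,4.2,0,0],[0,0,0,5.6,0,0],[0,0,0,7,0,0],[0,0,0,8.4,0,0],[0,0,0,9.8,0,0],[0,0,0,11.1,0,0],[0,0,0,11.1,0,0],[0,0,0,11.1,0,0]]
  ]
}}

```text
time_s: 2.1
position: [0.5152, 0.1633, 0.2561]
tool_rot: [[-0.001, 0.276, -0.961], [-0.0, -0.961, -0.276], [-1.0, -0.0, 0.001]]
ft_force: [0.0, -0.3, 0.8]
grip_width: 0.0851
```

Run:
```python
from h import *
d=snap('wrist','w1'); s=sensors.observe(); print(s['position'],s['tool_rot'],s['q'])
for p in ([.5147,.163,.148],[.551,.1735,.164],[.478,.153,.164]): print(proj(d,p))
```

```text
[0.51523186 0.16332813 0.25619624] [[-3.03634248e-04  2.75790790e-01 -9.61217638e-01]
 [-3.94128200e-05 -9.61217685e-01 -2.75790791e-01]
 [-9.99999953e-01 -4.58552317e-05  3.02728302e-04]] [ 5.03303245e+00  2.08635235e+01  7.58470716e+01 -7.28207809e-04
  8.33069329e+01  7.90239714e+01]
[261.32159067 195.43657374]
[261.41100424 150.01105898]
[260.59867065 250.48119642]
```

View pics/w1.png

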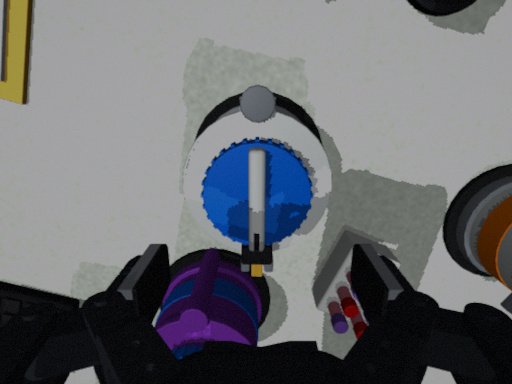

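Wrist view: bar runs from (257,150) to (257,245), cap centre (257,193), while the finger mid-line is at column 261. So the bar is about 2.5 mm to the tool's -y. Descend and grip.

Emit:
{"op": "arm_command", "data": {
  "plan": [
    [[0.8,-0.1,0,0,0,0],[1.6,-0.1,0,0,0,0],[2.4,-0.1,0,0,0,0],[2.8,-0.1,0,0,0,0],[3.2,-0.1,0,0,0,0],[3.2,-0.1,0,0,0,0]]
  ]
}}

```text
time_s: 2.75
position: [0.5143, 0.1657, 0.1755]
tool_rot: [[-0.002, 0.273, -0.962], [-0.0, -0.962, -0.273], [-1.0, -0.0, 0.002]]
ft_force: [-0.2, -0.5, 0.4]
grip_width: 0.0853
```

Emit:
{"op": "arm_command", "data": {
  "plan": [
    [[0,0,0,0,0,0],[0,0,0,0,0,0],[0,0,0,0,0,0],[0,0,0,0,0,0],[0,0,0,0,0,0],[0,0,0,0,0,0],[0,0,0,0,0,0],[0,0,0,0,0,0]]
  ],
  "jaw": 1,
  "newtons": 40
}}

```text
time_s: 3.55
position: [0.5147, 0.1658, 0.1766]
tool_rot: [[0.0, 0.273, -0.962], [0.0, -0.962, -0.273], [-1.0, -0.0, -0.0]]
ft_force: [-1.6, 0.6, 3.4]
grip_width: 0.0104
```

Emit:
{"op": "arm_command", "data": {
  "plan": [
    [[0.1,0,0,0,0,0],[0.2,0,0,0,0,0],[0.32,0,0,0,0,0],[0.34,0,0,0,0,0],[0.34,0,0,0,0,0]]
  ]
}}

```text
time_s: 4.05
position: [0.5147, 0.1658, 0.1685]
tool_rot: [[0.001, 0.273, -0.962], [0.0, -0.962, -0.273], [-1.0, 0.0, -0.001]]
ft_force: [-2.5, 0.6, 11.3]
grip_width: 0.0107
```

Emit:
{"op": "arm_command", "data": {
  "plan": [
    [[0,0,0,-0.7,0,0],[0,0,0,-1.4,0,0],[0,0,0,-2.1,0,0],[0,0,0,-2.8,0,0],[0,0,0,-3.5,0,0],[0,0,0,-4.2,0,0],[0,0,0,-4.9,0,0],[0,0,0,-5.6,0,0],[0,0,0,-6.3,0,0],[0,0,0,-6.5,0,0]]
  ]
}}

```text
time_s: 5.05
position: [0.5143, 0.1664, 0.1685]
tool_rot: [[0.0, 0.819, -0.574], [0.001, -0.574, -0.819], [-1.0, -0.001, -0.001]]
ft_force: [-4.5, 4.1, 10.5]
grip_width: 0.0109
```

Emit:
{"op": "arm_command", "data": {
  "plan": [
    [[0,0,0,-0.7,0,0],[0,0,0,-1.4,0,0],[0,0,0,-2.1,0,0],[0,0,0,-2.8,0,0],[0,0,0,-3.5,0,0],[0,0,0,-4.2,0,0],[0,0,0,-4.9,0,0],[0,0,0,-5.6,0,0],[0,0,0,-6.3,0,0],[0,0,0,-6.6,0,0]]
  ]
}}

```text
time_s: 6.05
position: [0.5136, 0.1666, 0.1685]
tool_rot: [[-0.002, 0.997, 0.08], [0.002, 0.08, -0.997], [-1.0, -0.001, -0.002]]
ft_force: [-7.6, 5.3, 12.5]
grip_width: 0.0107
```

Emit:
{"op": "arm_command", "data": {
  "plan": [
    [[0,0,0,0,0,0],[0,0,0,0,0,0]]
  ]
}}

```text
time_s: 6.25
position: [0.5136, 0.1666, 0.1684]
tool_rot: [[-0.001, 0.997, 0.078], [0.002, 0.078, -0.997], [-1.0, -0.001, -0.002]]
ft_force: [-8.3, 4.5, 12.2]
grip_width: 0.0106
```

Emit:
{"op": "arm_command", "data": {
  "plan": [
    [[-0.15,0,0,0,0,0],[-0.32,0,0,0,0,0],[-0.34,0,0,0,0,0],[-0.34,0,0,0,0,0]]
  ]
}}

```text
time_s: 6.65
position: [0.5136, 0.1665, 0.176]
tool_rot: [[-0.002, 0.997, 0.078], [0.002, 0.078, -0.997], [-1.0, -0.002, -0.002]]
ft_force: [-5.0, 4.5, 3.9]
grip_width: 0.0108
```

Emit:
{"op": "arm_command", "data": {
  "plan": [
    [[0,0,0,0,0,0],[0,0,0,0,0,0],[0,0,0,0,0,0],[0,0,0,0,0,0],[-0.6,0,0,0,0,0],[-1.2,0,0,0,0,0],[-2,0,0,0,0,0],[-2.4,0,0,0,0,0],[-2.4,0,0,0,0,0]]
  ],
  "jaw": 0
}}

```text
time_s: 7.55
position: [0.515, 0.1657, 0.2373]
tool_rot: [[0.003, 0.997, 0.077], [0.0, 0.077, -0.997], [-1.0, 0.003, 0.0]]
ft_force: [0.5, 0.4, 0.4]
grip_width: 0.0852
```

Run:
```python
from h import *
d=snap('wrist','w2'); s=sensors.observe(); print(s['position'],s['tool_rot'],s['q'],s['ft_force'])
t=snap('side','s2')
im=t['img'][120:220,150:250,::-1]
a=cv2.resize(im,(384,384),interpolation=cv2.INTER_CUBIC)
b=cv2.resize(d['img'][:,:,::-1],(400,300)); b=cv2.copyMakeBorder(b,0,84,0,0,0)
cv2.imwrite('pics/m2.png',np.hstack([b,a]))
```

```text
[0.51463063 0.16572413 0.23624103] [[ 5.21768558e-04  9.97026213e-01  7.70613874e-02]
 [ 2.82453241e-05  7.70613832e-02 -9.97026350e-01]
 [-9.99999863e-01  5.22393625e-04  1.20468783e-05]] [ 5.29821234e+00  2.17457666e+01  7.78851324e+01 -1.16560902e-03
  8.03391842e+01  8.78733476e-01] [-0.17422982  0.16021622 -0.99998455]
```

View pics/m2.png

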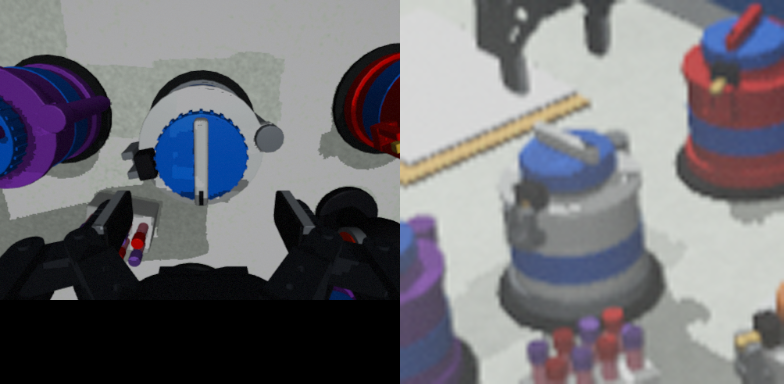

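The wrist crop shows the cap turned about 80° with its bar near vertical (200,160), the block at (147,163), and no brass showing between the cheeks. So the cap is up and the bolt is drawn back. Next I close the jaws and go to the right of the block.

Emit:
{"op": "arm_command", "data": {
  "plan": [
    [[0,-0.3,0.3,-1.4,0,0],[0,-0.6,0.6,-2.8,0,0],[0,-0.9,0.9,-4.2,0,0],[0,-1.2,1.2,-5.6,0,0],[0,-1.5,1.5,-7,0,0],[0,-1.8,1.8,-8.4,0,0],[0,-2,1.9,-9.8,0,0],[0,-2,1.9,-11.2,0,0],[0,-2,1.9,-12.6,0,0],[0,-2,1.9,-14,0,0]]
  ],
  "jaw": 1
}}

```text
time_s: 8.65
position: [0.468, 0.1145, 0.2352]
tool_rot: [[-0.002, 0.022, 1.0], [-0.0, 1.0, -0.022], [-1.0, -0.0, -0.002]]
ft_force: [0.4, -0.6, 0.0]
grip_width: 0.0002
```

Emit:
{"op": "arm_command", "data": {
  "plan": [
    [[0,0,0,-1.4,0,0],[0,0,0,-2.8,0,0],[0,0,0,-3,0,0],[0,0,0,-3,0,0]]
  ]
}}

```text
time_s: 9.05
position: [0.4682, 0.1145, 0.2357]
tool_rot: [[-0.001, -0.28, 0.96], [-0.0, 0.96, 0.28], [-1.0, 0.0, -0.001]]
ft_force: [0.5, -0.7, -0.1]
grip_width: 0.0004
```

Emit:
{"op": "arm_command", "data": {
  "plan": [
    [[0.8,0,0,0,0,0],[1.6,0,0,0,0,0],[2.3,0,0,0,0,0],[2.8,0,0,0,0,0],[3.12,0,0,0,0,0],[3.12,0,0,0,0,0]]
  ]
}}

```text
time_s: 9.65
position: [0.468, 0.1145, 0.1575]
tool_rot: [[-0.002, -0.281, 0.96], [0.0, 0.96, 0.281], [-1.0, 0.001, -0.002]]
ft_force: [-0.1, -0.3, -0.5]
grip_width: -0.0
```

Run:
```python
from h import *
s=sensors.observe(); print(s['position'],s['ft_force'])
P=np.array([.580,.184]); p0=s['position'][:2]; R=s['tool_rot'][:2,1]; yaw0=np.degrees(np.arctan2(R[1],R[0]))
r=p0-P; print('radius',np.linalg.norm(r),'ang',np.degrees(np.arctan2(r[1],r[0])),yaw0)
def rot(v,a): a=np.radians(a); return np.array([v[0]*np.cos(a)-v[1]*np.sin(a),v[0]*np.sin(a)+v[1]*np.cos(a)])
# chunks of 20 deg..; total swing = 100 + ~16 initial gap
for c in range(3):
    print('chunk',c)
    for k in range(1,11):
        a=-(4*k); v=rot(r,a)-r; y=R; z=np.array([y[1],-y[0]])
        print(np.round([v@y/.025,v@z/.025,-a/6],2).tolist())
    break
im=snap('side','s3')['img'][110:210,140:260,::-1]
cv2.imwrite('pics/c3.png',cv2.resize(im,None,fx=5,fy=5,interpolation=cv2.INTER_CUBIC))
```

```text
[0.46803156 0.1145085  0.15747324] [-0.057973   -0.31004642 -0.51118293]
radius 0.13178011754286678 ang -148.17482502208813 106.32123442876785
chunk 0
[0.36, -0.09, 0.67]
[0.72, -0.15, 1.33]
[1.09, -0.18, 2.0]
[1.45, -0.19, 2.67]
[1.82, -0.18, 3.33]
[2.19, -0.13, 4.0]
[2.55, -0.07, 4.67]
[2.91, 0.03, 5.33]
[3.25, 0.14, 6.0]
[3.59, 0.28, 6.67]
```

View pics/c3.png

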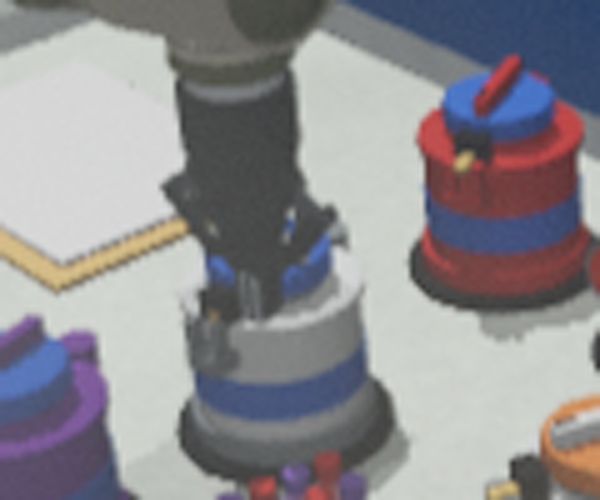

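Emit:
{"op": "arm_command", "data": {
  "plan": [
    [[0,0.1,0,0,0,0],[0,0.2,0,0,0,0],[0,0.3,0,0,0,0],[0,0.3,0,0,0,0]]
  ]
}}

```text
time_s: 10.1
position: [0.4662, 0.1221, 0.1586]
tool_rot: [[0.0, -0.283, 0.959], [0.0, 0.959, 0.283], [-1.0, -0.0, 0.0]]
ft_force: [0.0, 0.2, -0.1]
grip_width: -0.0002
```

Run:
```python
from h import *
s=sensors.observe(); print(s['position'],s['ft_force'])
P=np.array([.580,.184]); p0=s['position'][:2]; R=s['tool_rot'][:2,1]
r=p0-P; print('radius',np.linalg.norm(r))
def rot(v,a): a=np.radians(a); return np.array([v[0]*np.cos(a)-v[1]*np.sin(a),v[0]*np.sin(a)+v[1]*np.cos(a)])
for k in range(1,11):
        a=-(3*k); v=rot(r,a)-r; y=R; z=np.array([y[1],-y[0]])
        print(np.round([v@y/.025,v@z/.025,-a/6],2).tolist())
```

```text
[0.46621418 0.12206963 0.15858861] [ 0.00681984  0.22911154 -0.14204358]
radius 0.129547609086118
[0.27, -0.05, 0.5]
[0.54, -0.09, 1.0]
[0.81, -0.11, 1.5]
[1.08, -0.12, 2.0]
[1.35, -0.11, 2.5]
[1.62, -0.09, 3.0]
[1.89, -0.05, 3.5]
[2.15, -0.0, 4.0]
[2.42, 0.06, 4.5]
[2.68, 0.13, 5.0]
```

Emit:
{"op": "arm_command", "data": {
  "plan": [
    [[0,0.27,-0.05,0.5,0,0],[0,0.54,-0.09,1,0,0],[0,0.81,-0.11,1.5,0,0],[0,1.08,-0.12,2,0,0],[0,1.35,-0.11,2.5,0,0],[0,1.62,-0.09,3,0,0],[0,1.89,-0.05,3.5,0,0],[0,2.15,0,4,0,0],[0,2.42,0.06,4.5,0,0],[0,2.68,0.13,5,0,0]]
  ]
}}

```text
time_s: 11.1
position: [0.4505, 0.1871, 0.1585]
tool_rot: [[0.0, 0.237, 0.972], [-0.0, 0.972, -0.237], [-1.0, -0.0, 0.0]]
ft_force: [0.1, -0.6, 0.7]
grip_width: 0.0003
```

Run:
```python
from h import *
s=sensors.observe(); print(s['position'],s['ft_force'],s['q'])
im=snap('side','s4')['img'][90:210,120:270,::-1]
cv2.imwrite('pics/c4.png',cv2.resize(im,None,fx=4,fy=4,interpolation=cv2.INTER_CUBIC))
```

```text
[0.45051933 0.18705165 0.15849183] [ 0.09396749 -0.61658819  0.72680976] [ 8.62092871e+00  2.14772270e+01  9.29633862e+01 -2.51754861e-02
  6.55422245e+01 -6.76608515e+01]
```

View pics/c4.png

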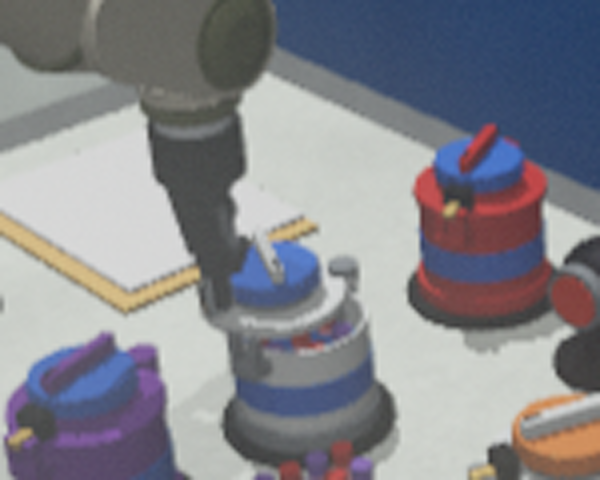

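The lid is swinging: the crop shows tubes inside the opened gap at (310,340). Continuing the arc.

Emit:
{"op": "arm_command", "data": {
  "plan": [
    [[0,0.27,-0.05,0.5,0,0],[0,0.54,-0.09,1,0,0],[0,0.81,-0.11,1.5,0,0],[0,1.08,-0.12,2,0,0],[0,1.35,-0.11,2.5,0,0],[0,1.62,-0.09,3,0,0],[0,1.89,-0.05,3.5,0,0],[0,2.15,0,4,0,0],[0,2.42,0.06,4.5,0,0],[0,2.68,0.13,5,0,0]]
  ]
}}

```text
time_s: 12.15
position: [0.4695, 0.2512, 0.1584]
tool_rot: [[-0.0, 0.69, 0.724], [-0.0, 0.724, -0.69], [-1.0, -0.0, 0.0]]
ft_force: [0.1, -1.7, 0.7]
grip_width: 0.0002
```

Emit:
{"op": "arm_command", "data": {
  "plan": [
    [[0,0.27,-0.05,0.5,0,0],[0,0.54,-0.09,1,0,0],[0,0.81,-0.11,1.5,0,0],[0,1.08,-0.12,2,0,0],[0,1.35,-0.11,2.5,0,0],[0,1.62,-0.09,3,0,0],[0,1.89,-0.05,3.5,0,0],[0,2.15,0,4,0,0],[0,2.42,0.06,4.5,0,0],[0,2.68,0.13,5,0,0]]
  ]
}}

```text
time_s: 13.15
position: [0.518, 0.2974, 0.1583]
tool_rot: [[-0.0, 0.96, 0.282], [-0.0, 0.282, -0.96], [-1.0, -0.001, 0.0]]
ft_force: [-1.5, -1.2, 1.7]
grip_width: -0.0001
```

Emit:
{"op": "arm_command", "data": {
  "plan": [
    [[0,0.18,-0.03,0.33,0,0],[0,0.36,-0.06,0.67,0,0],[0,0.54,-0.09,1,0,0],[0,0.54,-0.09,1,0,0]]
  ]
}}

```text
time_s: 13.55
position: [0.5305, 0.3035, 0.1582]
tool_rot: [[0.0, 0.983, 0.181], [0.0, 0.181, -0.983], [-1.0, 0.0, -0.0]]
ft_force: [-1.6, 0.8, 0.5]
grip_width: -0.0002
```

Emit:
{"op": "arm_command", "data": {
  "plan": [
    [[0,0.09,-0.02,0.17,0,0],[0,0.18,-0.03,0.33,0,0],[0,0.27,-0.05,0.5,0,0],[0,0.27,-0.05,0.5,0,0]]
  ]
}}

```text
time_s: 13.95
position: [0.5369, 0.306, 0.1583]
tool_rot: [[0.0, 0.992, 0.129], [0.0, 0.129, -0.992], [-1.0, 0.0, 0.0]]
ft_force: [0.2, 0.3, -0.2]
grip_width: 0.0
```

Emit:
{"op": "arm_command", "data": {
  "plan": [
    [[0,0.09,-0.02,0.17,0,0],[0,0.18,-0.03,0.33,0,0],[0,0.18,-0.03,0.33,0,0]]
  ]
}}

```text
time_s: 14.25
position: [0.5413, 0.3074, 0.1583]
tool_rot: [[0.0, 0.996, 0.094], [0.0, 0.094, -0.996], [-1.0, 0.0, -0.0]]
ft_force: [0.2, 0.6, -0.1]
grip_width: -0.0005
```

Emit:
{"op": "arm_command", "data": {
  "plan": [
    [[0,0.09,-0.02,0.17,0,0],[0,0.18,-0.03,0.33,0,0],[0,0.18,-0.03,0.33,0,0]]
  ]
}}

```text
time_s: 14.55
position: [0.5428, 0.3082, 0.1579]
tool_rot: [[-0.008, 0.998, 0.06], [-0.002, 0.06, -0.998], [-1.0, -0.008, 0.002]]
ft_force: [-14.0, -3.4, 5.7]
grip_width: 0.0001
```

Run:
```python
from h import *
s=sensors.observe(); print(s['position'],s['ft_force'])
d=snap('top','t5')
im=d['img'][140:260,60:220,::-1]
cv2.imwrite('pics/c5.png',cv2.resize(im,None,fx=5,fy=5,interpolation=cv2.INTER_CUBIC))
```

```text
[0.54279435 0.30820294 0.15793607] [-13.98244118  -3.44321146   5.70032552]
```

View pics/c5.png

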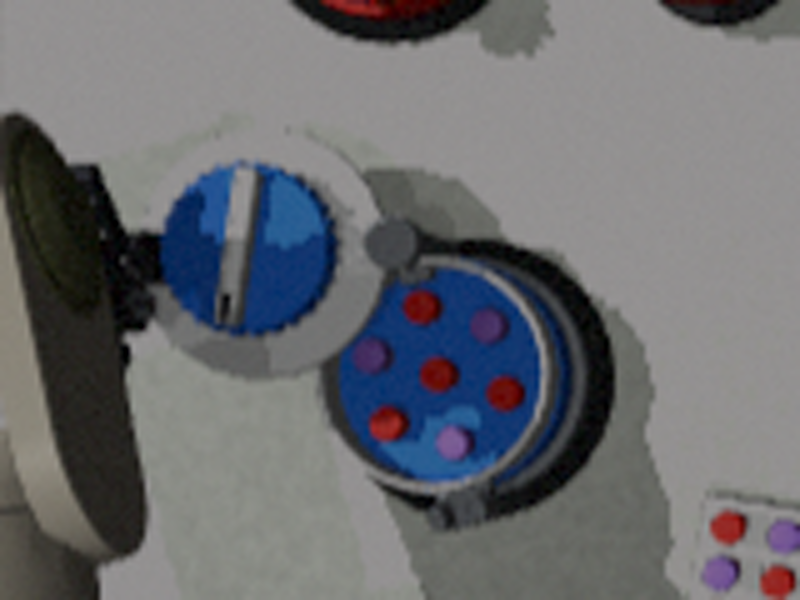

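The force rose to 14 N, so the lid is at its stop: the crop shows the lid left of the canister, cap centre at (248,247), pivot at (392,243), tubes exposed. I back off and lift clear.

Emit:
{"op": "arm_command", "data": {
  "plan": [
    [[0,-0.3,0,0,0,0],[0,-0.7,0,0,0,0],[-0.5,-0.8,0,0,0,0],[-1.5,-0.8,0,0,0,0],[-2.5,-0.8,0,0,0,0],[-4,-0.8,0,0,0,0],[-4,-0.8,0,0,0,0],[-4,-0.8,0,0,0,0]]
  ]
}}

```text
time_s: 15.4
position: [0.5256, 0.3074, 0.2598]
tool_rot: [[0.003, 0.998, 0.06], [0.001, 0.06, -0.998], [-1.0, 0.003, -0.001]]
ft_force: [0.4, -0.4, -0.4]
grip_width: 0.0004
```

Run:
```python
from h import *
s=sensors.observe(); print(s['position'],s['ft_force'],s['time_s'],abs(s['qvel']).max())
t=snap('top','t6'); u=snap('side','s6')
cv2.imwrite('pics/c6.png',np.hstack([cv2.resize(t['img'][80:300,60:280,::-1],(400,400),interpolation=cv2.INTER_CUBIC),cv2.resize(u['img'][90:290,120:320,::-1],(400,400),interpolation=cv2.INTER_CUBIC)]))
d0=np.load('pics/top0.npz')['img'].astype(int); df=abs(d0-t['img']).max(2)>50
for n,(a,b,c,e) in {'orange':(180,250,240,310),'scanner':(100,150,180,225),'rack':(235,283,194,230),'bottle':(200,235,340,380)}.items(): print(n,df[a:b,c:e].sum())
```

```text
[0.5255891  0.30736473 0.2597837 ] [ 0.43997836 -0.40850615 -0.37659643] 15.4 2.608711538888162
orange 0
scanner 0
rack 0
bottle 0
```

View pics/c6.png

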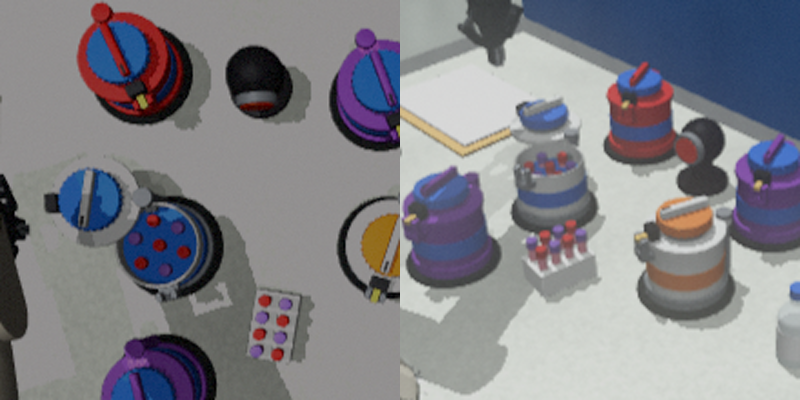

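The lid is fully open to the left (block at (52,203), pivot at (142,198)), and the other items are unmoved.

```bash
python3 -c "
from rig import workorder; print(workorder.close_job())"
```

```text
the job is handed in; nothing more can be done
None
```

I opened the blue canister and handed the job in at about 15.5 s of the 48 s allowed. No verdict was reported.

- **Cap:** I gripped the bar and pressed the cap about 8 mm down, at roughly 11 N. I turned it about 79° (1.37 rad) anticlockwise and let it up. The pictures show the cap up, and no brass bolt shows between the cheeks.
- **Lid:** I pushed the lid by its block until the force rose from under 2 N to about 14 N at the stop. I then backed off and lifted clear.
- **Last checks:** The final pictures show the lid fully open with its tubes exposed. The wrist force is about zero. The top picture shows no pixel change at the orange canister, scanner, rack or bottle.
- **Disagreement:** The wrist camera put the bar about 3 mm from where the top camera had it. I moved 2.5 mm towards the wrist camera's reading. The small side force after gripping (under 2 N) confirmed that.
- **Not read directly:** I had no direct reading of the cap, press or lid joints. Those results come from tool poses, forces and pictures.

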